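# Load the spacer sleeve over the bare spindle

## Task

One of the two upright spindles of the loading jig already carries its brass spacer sleeve; the other spindle is still bare. Slide the loose sleeve along the jig's track, keeping it upright and down on the track, until it stands over the top of the bare spindle against the blue end stop, then press it down over the spindle until it is fully home. Leave the fitted sleeve seated and do not shove the bottle, timer or marker about.

Things in the scene. Friction and masses are not known exactly. Their poses are not given: they have to be found in the camera images.
- track: Fixed jig, 92x336 mm, with a raised white track 63 mm wide between side rails, running along its y axis. Origin: centre of underside, on the table. Track surface 70 mm up; rails reach 5 mm above it. On the centre line a spindle stands 120 mm from the origin at each end (+y, -y), ringed by an orange lift plate; inner faces of the blue end stops are at 151 mm, 12 mm above the track.
- spindle_1: One of two alike fixed upright steel spindles, 20 mm diameter, with a conical tip (top 9 mm across) that ends 67 mm above the table, 3 mm below the track. Origin: on its axis at table height. Which end of the track it stands at varies.
- spindle_2: The other spindle, same as spindle_1, at the other end of the track.
- seat_1 (a point): Point on the axis of spindle_1, 25.5 mm above the table: where the centre of a sleeve's underside is when it is fully home on this spindle (lift plate fully down). z up.
- seat_2 (a point): The same point on spindle_2.
- lift_1 (a joint): Height of the orange square lift plate (61 mm, hole for the spindle) round spindle_1, in m: 0 = up, level with the track (0.5 mm below it), ready to receive a sleeve; 0.044 = fully down, sleeve home. It stays where it is left (stiff slide, about 7 N); pressing the sleeve down carries it down.
- lift_2 (a joint): The same for the lift plate round spindle_2.
- sleeve_fitted: Brass-coloured sleeve, outside diameter 60 mm, bore 24 mm, height 50 mm, 0.25 kg, already fully home on one spindle; its top stands 5.5 mm above the track. Origin: centre of its underside; z along its bore.
- sleeve_loose: Same kind of brass sleeve (60 mm outside, 24 mm bore, 50 mm high, 0.25 kg), standing upright on the middle of the track between the rails (1.5 mm play each side). Origin: centre of its underside; z along its bore. When home its top face (a ring 18 mm wide) is 75.5 mm above the table.
- bottle_white: Small white bottle, 50 mm diameter, 84 mm high, standing beyond the jig; bystander. Origin: centre of its underside.
- bench_timer: White digital timer, 60 x 66 x 17 mm, lying on the table; bystander. Origin: centre of its underside.
- red_marker: White marker with red cap, 14 x 138 x 15 mm, lying beyond the jig; bystander. Origin: centre of its underside.
Things that resemble listed ones, but are neither listed nor needed, are in the scene too. Leave any green or pink look-alike of the sleeve_loose alone.

How it is judged:
At the end, for the whole second after the job is handed in: Loose sleeve upright (0.08 rad) and at rest on the spindle bare at the start: centre within 5 mm of its axis, underside within 5 mm of fully home, lift plate down at least 39 of 44 mm. The other sleeve still home on its own spindle (same tolerances) (horizontal distance between sleeve_loose and seat_2 below 0.005 m and z of sleeve_loose in the frame of seat_2 between -0.005 and 0.005 m and angle between each of sleeve_loose, sleeve_fitted's own z axis and vertical below 0.08 rad and value of joint lift_2 above 0.039 m and linear speed of sleeve_loose below 0.01 m/s and horizontal distance between sleeve_fitted and seat_1 below 0.005 m and z of sleeve_fitted in the frame of seat_1 between -0.005 and 0.005 m); the robot touches nothing.
It fails at once if the loose sleeve is lifted more than 15 mm off the track (z of sleeve_loose in the frame of track above 0.085 m).
It fails at once if the loose sleeve is tipped more than 0.4 rad (angle between sleeve_loose's own z axis and vertical above 0.4 rad).
It fails at once if the fitted sleeve is moved more than 8 mm (distance of sleeve_fitted from where it was at the start of the episode above 0.008 m).
It fails at once if the bottle, timer or marker is moved more than 30 mm (distance of any of bottle_white, bench_timer, red_marker from where it was at the start of the episode above 0.03 m).
It also fails if it takes over 40 s, if anything falls off the work surface, if the arm or the gripper's body presses on something with over 40 N, if the wrist force passes 120 N, or if a joint passes its speed limit or range.

## Robot

A 6-joint arm with a two-finger parallel gripper is mounted at the origin on a cart in front of the work surface, level with it; the furniture and walls round the work are solid. World frame = base frame: x ahead of the robot, y to its left, z up, the work surface at z = 0. Lengths are in m, angles in rad, forces in N, time in s.
With the tool pointing down it reaches from about 0.25 to 0.775 m from the base axis. Payload 4 kg.
Tool frame: the origin (TCP) lies on the centre line of the jaws, within the pads' length; the fingertips stand 22 mm ahead of it and the grasp point (between the pads) lies 3 mm ahead of it; z points along the fingers, y is the line along which they close (so a half turn about z gives the same grasp; the last joint's range is limited). The gripper opens to 94 mm and grips with 3 to 60 N. Pads are 16 mm wide; open, the fingers measure 119 mm over their backs; the gripper's body (75 mm by 177 mm) begins 78 mm behind the grasp point.
Start: joints at [1.172, 0.087, 1.371, -0, 1.684, -0.103], TCP at [0.16, 0.526, 0.228] pointing down, gripper open.
Joint ranges: [-3.1, 3.1], [-0.76, 2.03], [0.27, 2.55], [-1.08, 4.22], [0.17, 2.65], [-2.57, 2.57]. Speed limits (rad/s): [2.79, 2.79, 3.14, 3.14, 3.14, 3.14].

## Interface

Orientations are given as a unit quaternion [x, y, z, w].
In Python, from rig import sense, camera, camera_params, hand_in gives the robot as it stands. The module is installed in compiled form; this text tells all that it offers.
- The arm moves only by the tool move_arm, never from a script. Its argument "deltas" is text: rows parted by semicolons, each of 5 numbers parted by spaces: the shift along the tool's x, y, z in mm, then the turn about the tool's z in rad, then the opening, from -1 (shut) to 1 (fully open). In form: dx dy dz roll hand; .... A call has exactly 10 rows; each row shifts and turns the commanded pose from where the row before left it, along the tool's axes as they then stand; what a row does not reach is not made up. A row lasts 1/10 s, in which the tool goes at most 50 mm and 8.59 degrees, less where a joint would pass 70% of its speed; a pose out of reach is approached as far as the arm can. A call with a gripper value outside its range is refused whole. The fingers move at their own pace and stop on an object; "newtons" is the grip in N (left out, the last holds). Time passes only in rows, so rows that do not move let the fingers close, or fill a call up. It gives the time, the measured TCP pose, the force, the opening and the grip force at its end, in the units of the state.
- sense(): the state, without advancing time (a new reading comes with each control period).
- camera(name): name is "scene" or "top" or "wrist"; returns the picture (480x640x3 uint8, blue, green, red); there is no depth.
- camera_params(name): a dict with "mtx" (3x3 intrinsics, pixels), "world_to_cam" (4x4, takes a point from world to camera coordinates). Camera axes: x right, y down, z forward; pixel columns grow to the right and rows downward; lengths in m; the calibration is good to about 2 mm. A picture is of the moment at which its call begins: read the wrist's pose just before it. camera_params takes no time and is no camera call; for the wrist camera it gives the pose at the moment of the call.
- hand_in(): hands the job in; it is judged then, once.
The state is a dict: "t": time; "qpos": joint angles; "qd": joint speeds; "effort": joint torques, N m; "tool_pos": TCP position; "tcp_rot": TCP orientation; "force": force on the tool from outside, world axes, zero at the start; "ft_torque": the same for the moment, N m; "finger_gap": finger opening in m; "finger_force": force on a finger pad.
Only numpy, scipy, OpenCV 4.12 (cv2) and the standard library are available. Lean on these libraries where they do the work, as an engineer would, in place of code of your own. Each camera call takes 0.05 s, during which the arm holds its last target. There are 200 camera calls.

## Working session

There is one attempt and no reset: what is moved stays moved. The work goes in short steps, Python scripts to look and compute and a tool call to move; the robot and the scene stay as the last step left them, time stands still between calls to the robot, and variables do not carry over. Pictures are saved under pics/ and viewed, at most 10 in all, crops included, and the job is handed in when it is done.

Besides the shell and the picture viewer there is one more tool, called after "Call:" by a JSON object that holds its "name" and its "arguments", one argument or row to a line. move_arm: Moves the arm, as the interface text tells. Its arguments: {"type":"object","properties":{"deltas":{"type":"string"},"newtons":{"type":"number"}},"required":["deltas"]}

```bash
mkdir -p pics; cat > h.py <<'E'
import numpy as np, cv2
from rig import sense, camera, camera_params, hand_in
def ray(P,u,v):
    W=np.linalg.inv(P["world_to_cam"]); d=W[:3,:3]@np.linalg.inv(P["mtx"])@[u,v,1]
    return W[:3,3],d
def onz(P,u,v,z):
    o,d=ray(P,u,v); return o+d*(z-o[2])/d[2]
def proj(P,p):
    c=P["world_to_cam"]@np.append(p,1); q=P["mtx"]@c[:3]; return q[:2]/q[2]
E
python3 - <<'E'
from h import *
for n in("top","scene"):
    cv2.imwrite(f"pics/{n}1.png",camera(n)); P=camera_params(n); print(P["mtx"].tolist(),np.linalg.inv(P["world_to_cam"]).round(3).tolist())
print(sense())
E
```

```text
[[593.2204009660004, 0.0, 333.0088412902477], [0.0, 593.2204009660004, 240.45052181995186], [0.0, 0.0, 1.0]] [[0.008, -0.998, 0.068, 0.445], [-1.0, -0.009, -0.011, 0.095], [0.012, -0.068, -0.998, 1.364], [0.0, 0.0, 0.0, 1.0]]
[[437.08320317802736, 0.0, 318.31784353880516], [0.0, 437.08320317802736, 232.42746167997785], [0.0, 0.0, 1.0]] [[0.829, -0.389, 0.402, 0.153], [-0.56, -0.58, 0.592, -0.447], [0.002, -0.716, -0.698, 0.708], [0.0, 0.0, 0.0, 1.0]]
{'t': 0.1, 'qpos': array([ 1.17191331e+00,  8.78605993e-02,  1.37209721e+00,  2.04613382e-06,
        1.68356736e+00, -1.03077401e-01]), 'qd': array([ 8.48544686e-04, -1.78848739e-03, -3.44997236e-03, -1.02982737e-03,
       -9.40810769e-05, -1.74865001e-03]), 'effort': array([ 2.00689414e-03, -3.41251802e+01, -3.03302443e+01,  7.19288411e-02,
        3.03562114e-02, -9.67488268e-05]), 'tool_pos': array([0.16015003, 0.52570497, 0.22643536]), 'tcp_rot': array([ 1.47363982e-01,  9.89081859e-01, -9.35730624e-04, -2.40958077e-04]), 'force': array([ 0.60640529, -0.67025581,  0.05778114]), 'ft_torque': array([ 0.01155079,  0.04772007, -0.01095005]), 'finger_force': 0.0, 'finger_gap': 0.0940490185218974}
```

View pics/top1.png

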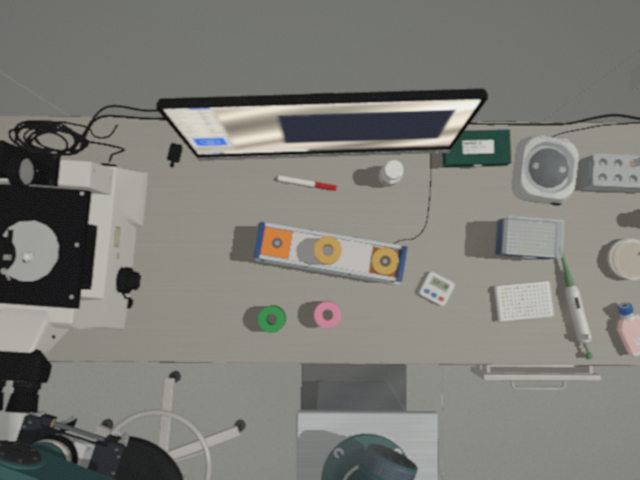

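View pics/scene1.png

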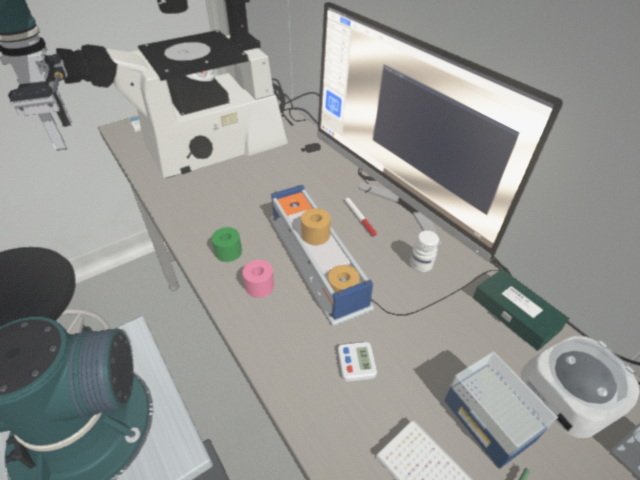

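The top view shows the bare spindle with its orange plate at (277,242), the loose sleeve at (327,249) and the fitted sleeve at (385,262). The scene view shows the same things at (295,204), (316,218) and (343,276). The bare end is towards +y.

```bash
python3 - <<'E'
from h import *
from scipy.optimize import least_squares
rois={"top":dict(plate=(255,222,300,265),loose=(308,230,345,268),fit=(366,245,404,280)),"scene":dict(plate=(275,190,313,216),loose=(298,205,334,245),fit=(325,262,362,292))}
for n in rois:
    im=cv2.imread(f"pics/{n}1.png"); hsv=cv2.cvtColor(im,cv2.COLOR_BGR2HSV)
    print(n,[hsv[p].tolist() for p in ([(235,268),(243,320),(270,378)] if n=="top" else [(203,284),(215,305),(283,335),(235,316)])])
    for k,(a,b,c,d) in rois[n].items():
        r=cv2.resize(im[b-5:d+5,a-5:c+5],None,fx=6,fy=6,interpolation=cv2.INTER_CUBIC)
        r=cv2.resize(r,(330,330)) ; rois[n][k]=r
cv2.imwrite("pics/crops.png",cv2.resize(np.vstack([np.hstack(list(rois[n].values())) for n in rois]),(780,520)))
E
```

```text
top [[14, 174, 202], [20, 132, 183], [20, 131, 183]]
scene [[12, 162, 230], [18, 126, 206], [18, 126, 209], [18, 124, 187]]
```

View pics/crops.png

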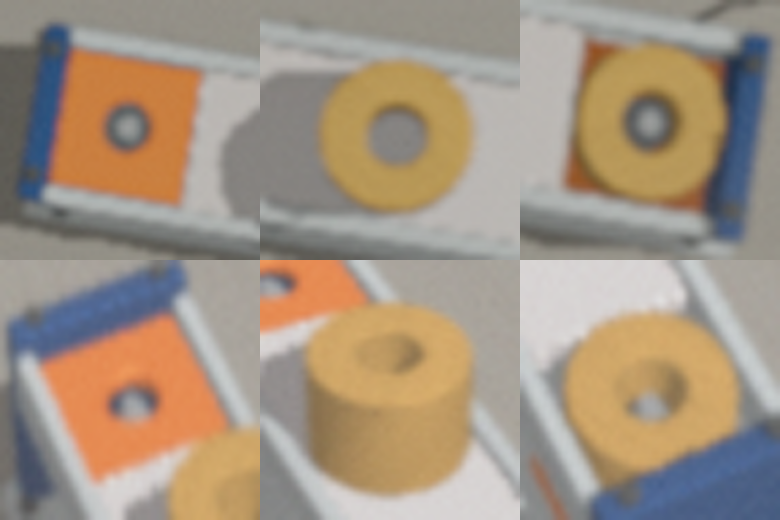

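The crops show all three clearly: the loose sleeve's bore, the bare spindle's tip in its plate hole, and the fitted sleeve. Next I triangulate the bore centres.

```bash
cat >> h.py <<'E'
def tri(obs):
    A=np.zeros((3,3));b=np.zeros(3);L=[]
    for P,(u,v) in obs:
        o,d=ray(P,u,v);d=d/np.linalg.norm(d);M=np.eye(3)-np.outer(d,d);A+=M;b+=M@o;L.append((o,M))
    p=np.linalg.solve(A,b); return p,[round(1e3*np.linalg.norm(M@(p-o)),1) for o,M in L]
E
python3 - <<'E'
from h import *
rois={"top":dict(plate=(255,222,300,265),loose=(308,230,345,268),fit=(366,245,404,280)),"scene":dict(plate=(275,190,313,216),loose=(298,205,334,229),fit=(325,262,362,292))}
S=8; C={}
for n in rois:
    im=cv2.imread(f"pics/{n}1.png")
    for k,(a,b,c,d) in rois[n].items():
        r=cv2.resize(im[b:d,a:c],None,fx=S,fy=S,interpolation=cv2.INTER_CUBIC)
        hsv=cv2.cvtColor(r,cv2.COLOR_BGR2HSV).astype(int)
        h,s,v=hsv[...,0],hsv[...,1],hsv[...,2]
        lo,hi=(8,16) if k=="plate" else (16,25)
        vt=(150 if n=="top" else 192)
        if k=="plate": vt=150
        m=((h>=lo)&(h<=hi)&(s>80)&(v>vt)).astype(np.uint8)
        cs,hier=cv2.findContours(m,cv2.RETR_CCOMP,cv2.CHAIN_APPROX_NONE)
        holes=[q for q,hh in zip(cs,hier[0]) if hh[3]>=0]; outs=[q for q,hh in zip(cs,hier[0]) if hh[3]<0]
        f=lambda q:(lambda M:np.array([M['m10']/M['m00'],M['m01']/M['m00']])/S+[a,b]-.5+.5/S)(cv2.moments(q))
        o=max(outs,key=cv2.contourArea); H=max(holes,key=cv2.contourArea) if holes else None
        C[n,k]=f(H) if H is not None else None
        print(n,k,"out",f(o).round(1),cv2.contourArea(o)/S/S,"hole",None if H is None else (f(H).round(1),cv2.contourArea(H)/S/S))
        P=camera_params(n); z=dict(plate=.0695,loose=.12,fit=.0755)[k]
        print("   world out",onz(P,*f(o),z).round(4),"hole",None if H is None else onz(P,*f(H),z).round(4))
for k in rois["top"]:
    if all(C[n,k] is not None for n in rois): print(k,tri([(camera_params(n),C[n,k]) for n in rois]))
E
```

```text
top plate out [276.3 242.4] 770.0390625 hole (array([276.5, 242.5]), 75.6484375)
   world out [0.5287 0.205  0.0695] hole [0.5285 0.2046 0.0695]
top loose out [327.  249.6] 596.4765625 hole (array([327.4, 249.4]), 98.296875)
   world out [0.5113 0.0941 0.12  ] hole [0.5117 0.0934 0.12  ]
top fit out [384.7 260.6] 572.6015625 hole (array([384.8, 260.6]), 97.8046875)
   world out [ 0.4908 -0.0316  0.0755] hole [ 0.4908 -0.0318  0.0755]
scene plate out [294.6 203.7] 477.8359375 hole (array([294.1, 204.4]), 34.125)
   world out [0.5276 0.1999 0.0695] hole [0.5256 0.1986 0.0695]
scene loose out [315.9 218.2] 457.8515625 hole (array([316.6, 217.5]), 65.2109375)
   world out [0.5099 0.0874 0.12  ] hole [0.5122 0.0883 0.12  ]
scene fit out [343.2 276.3] 530.3984375 hole (array([344.3, 277.1]), 95.2109375)
   world out [ 0.4895 -0.035   0.0755] hole [ 0.4902 -0.0377  0.0755]
plate (array([0.52909171, 0.20498861, 0.0633252 ]), [np.float64(0.2), np.float64(0.2)])
loose (array([0.51324504, 0.0925625 , 0.11612128]), [np.float64(1.5), np.float64(1.5)])
fit (array([ 0.49212925, -0.03317535,  0.06953192]), [np.float64(1.4), np.float64(1.4)])
```

Call:
{"name": "move_arm", "arguments": {
  "deltas": "-17 -21 0 0 1;-17 -21 0 0 1;-17 -21 0 0 1;-17 -21 0 0 1;-17 -21 0 0 1;-17 -21 0 0 1;-17 -21 0 0 1;-17 -21 0 0 1;-17 -21 0 0 1;-17 -21 0 0 1"
}}

```text
t: 1.1
tool_pos: [0.2617, 0.2745, 0.227]
tcp_rot: [0.147, 0.989, -0.0, -0.0]
force: [-0.2, 0.4, 0.2]
finger_gap: 0.0943
finger_force: 0.0
```

Call:
{"name": "move_arm", "arguments": {
  "deltas": "-29 -10 0 0 1;-29 -10 0 0 1;-29 -10 0 0 1;-29 -10 0 0 1;-29 -10 0 0 1;-29 -10 0 0 1;-29 -10 0 0 1;-29 -10 0 0 1;-29 -10 0 0 1;-29 -10 0 0 1"
}}

```text
t: 2.1
tool_pos: [0.5106, 0.0946, 0.2268]
tcp_rot: [0.147, 0.989, -0.0, -0.001]
force: [0.2, 0.0, 0.7]
finger_gap: 0.0939
finger_force: 0.0
```

Call:
{"name": "move_arm", "arguments": {
  "deltas": "0 0 0 0.1433 1;0 0 0 0.1433 1;0 0 0 0.1433 1;0 0 0 0.1433 1;0 0 0 0.1433 1;0 0 0 0.1433 1;0 0 0 0.1433 1;0 0 0 0.1433 1;0 0 0 0.1433 1;0 0 0 0.1433 1"
}}

```text
t: 3.1
tool_pos: [0.5097, 0.0955, 0.2268]
tcp_rot: [0.763, 0.647, -0.0, -0.0]
force: [-0.4, -0.0, -0.4]
finger_gap: 0.0942
finger_force: 0.0
```

```bash
python3 - <<'E'
from h import *
from scipy.spatial.transform import Rotation as R
s=sense(); P=camera_params("wrist"); np.save("pics/w1.npy",P["world_to_cam"]); cv2.imwrite("pics/w1.png",camera("wrist"))
print(s["t"],s["tool_pos"],R.from_quat(s["tcp_rot"]).as_matrix().round(3).tolist(),P["mtx"].tolist(),np.linalg.inv(P["world_to_cam"]).round(3).tolist(),s["qpos"])
E
```

```text
3.1 [0.50967792 0.09546465 0.22680512] [[0.163, 0.987, -0.001], [0.987, -0.163, -0.0], [-0.0, -0.001, -1.0]] [[391.1960893601958, 0.0, 314.758594168534], [0.0, 391.1960893601958, 238.99280578575747], [0.0, 0.0, 1.0]] [[0.987, -0.158, -0.042, 0.521], [-0.163, -0.955, -0.248, 0.166], [-0.001, 0.251, -0.968, 0.384], [0.0, 0.0, 0.0, 1.0]] [7.57426452e-02 1.80406813e-02 1.44445495e+00 7.19247554e-05
 1.68036203e+00 2.39657602e-01]
```

View pics/w1.png

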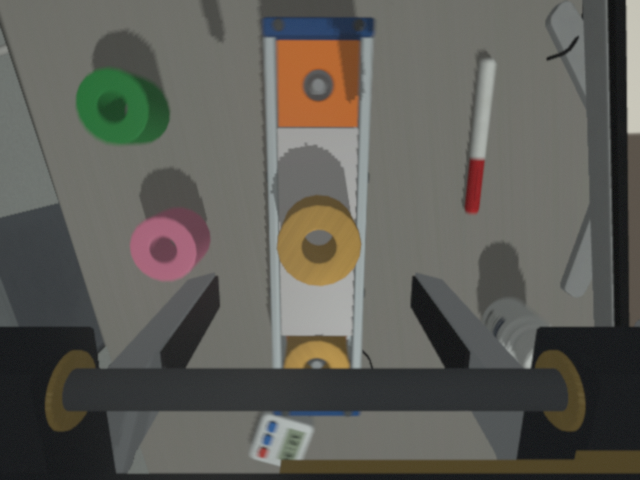

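The wrist view shows the spindle tip at (319,85), the loose sleeve's top at (319,241) centred between the open fingers, and the track running nearly straight up the picture. Next I measure these and compare with the top view.

```bash
cat > m.py <<'E'
from h import *
def masks(im,lo,hi,vt,st=80):
    hsv=cv2.cvtColor(im,cv2.COLOR_BGR2HSV).astype(int); h,s,v=hsv[...,0],hsv[...,1],hsv[...,2]
    return ((h>=lo)&(h<=hi)&(s>st)&(v>vt)).astype(np.uint8)
def big(m,box):
    a,b,c,d=box; mm=np.zeros_like(m); mm[b:d,a:c]=m[b:d,a:c]
    cs,hr=cv2.findContours(mm,cv2.RETR_CCOMP,cv2.CHAIN_APPROX_NONE)
    ar=[cv2.contourArea(c) for c in cs]; o=[i for i in range(len(cs)) if hr[0][i][3]<0]; hh=[i for i in range(len(cs)) if hr[0][i][3]>=0]
    i=max(o,key=lambda k:ar[k]); j=max(hh,key=lambda k:ar[k]) if hh else None
    return cs[i], None if j is None else cs[j]
E
python3 - <<'E'
from m import *
im=cv2.imread("pics/w1.png"); P=camera_params("wrist"); T=camera_params("top"); Sc=camera_params("scene")
o,h=big(masks(im,5,15,100),(270,30,370,135)); r=cv2.minAreaRect(o); e=cv2.fitEllipse(h); print("plate",r,e)
print([onz(P,*p,.0695).round(4).tolist() for p in cv2.boxPoints(r)])
pc=r[0]; print(onz(P,*pc,.0695),onz(P,*e[0],.0695), tri([(P,e[0]),(T,(276.5,242.5)),(Sc,(294.1,204.4))]))
o,h=big(masks(im,16,25,130),(270,185,370,295))
m=masks(im,16,25,60); o2,h2=big(m,(270,185,370,295))
for q in (o,h,o2,h2):
    if q is not None and len(q)>5: e=cv2.fitEllipse(q); print("loose",e,onz(P,*e[0],.12).round(4))
b=onz(P,*cv2.fitEllipse(o)[0],.12)
print(tri([(P,cv2.fitEllipse(o)[0]),(T,(327.2,249.5))]))
s=sense()["tool_pos"]; print(s)
E
```

```text
plate ((317.5, 83.0), (86.0, 83.0), 90.0) ((317.698974609375, 84.75912475585938), (29.06717872619629, 31.059627532958984), 4.104583740234375)
[[0.5045, 0.2394, 0.0695], [0.5646, 0.2292, 0.0695], [0.5562, 0.169, 0.0695], [0.4929, 0.1797, 0.0695]]
[0.52965074 0.20510718 0.0695    ] [0.52959397 0.20385642 0.0695    ] (array([0.52930463, 0.20487497, 0.06319732]), [np.float64(0.5), np.float64(0.4), np.float64(0.1)])
loose ((318.6909484863281, 245.34632873535156), (78.46614837646484, 82.17852783203125), 88.81292724609375) [0.5115 0.0936 0.12  ]
loose ((318.63092041015625, 246.5281982421875), (34.895626068115234, 36.588619232177734), 85.90716552734375) [0.5114 0.0927 0.12  ]
loose ((318.5430603027344, 241.047607421875), (81.47148895263672, 89.11661529541016), 177.47439575195312) [0.512  0.0967 0.12  ]
loose ((318.2890625, 237.36961364746094), (16.731201171875, 26.661481857299805), 87.74649047851562) [0.5122 0.0993 0.12  ]
(array([0.51153106, 0.09370813, 0.12039167]), [np.float64(0.0), np.float64(0.0)])
[0.5097294  0.09544243 0.22684408]
```

Call:
{"name": "move_arm", "arguments": {
  "deltas": "-1.4 2 6 -0.005 1;0 0 12 0 1;0 0 14 0 1;0 0 15 0 1;0 0 15 0 1;0 0 15 0 1;0 0 15 0 1;0 0 14 0 1;0 0 11 0 1;0 0 0 0 1"
}}

```text
t: 4.15
tool_pos: [0.5105, 0.0937, 0.1082]
tcp_rot: [0.759, 0.651, -0.002, -0.001]
force: [0.9, 0.2, 0.1]
finger_gap: 0.094
finger_force: 0.0
```

Call:
{"name": "move_arm", "arguments": {
  "deltas": "0 0 0 0 0.3;0 0 0 0 0.3;0 0 0 0 0.3;0 0 0 0 0.2;0 0 0 0 0.2;0 0 0 0 0.2;0 0 0 0 0.2;0 0 0 0 0.2;0 0 0 0 0.2;0 0 0 0 0.2",
  "newtons": 12
}}

```text
t: 5.15
tool_pos: [0.512, 0.0938, 0.111]
tcp_rot: [0.759, 0.651, 0.0, 0.0]
force: [0.6, 0.1, 3.7]
finger_gap: 0.0588
finger_force: 12.0
```

Call:
{"name": "move_arm", "arguments": {
  "deltas": "5 0 0 0 0.2;10 0 0 0 0.2;12 0 0 0 0.2;13 0 0 0 0.2;13 0 0 0 0.2;13 0 0 0 0.2;13 0 0 0 0.2;12 0 0 0 0.2;9 0 0 0 0.2;4 0 0 0 0.2"
}}

```text
t: 6.15
tool_pos: [0.5277, 0.1972, 0.1107]
tcp_rot: [0.759, 0.651, -0.0, 0.0]
force: [-0.7, -5.0, 4.8]
finger_gap: 0.0589
finger_force: 12.1
```

```bash
python3 - <<'E'
from m import *
s=sense(); print(s["tool_pos"],s["force"],s["tcp_rot"],s["finger_gap"])
P=camera_params("wrist"); im=camera("wrist"); cv2.imwrite("pics/w2.png",im)
o,h=big(masks(im,16,25,130),(250,150,390,300))
for q in(o,h):
    if q is not None: e=cv2.fitEllipse(q); print(e,onz(P,*e[0],.12).round(4))
E
```

```text
[0.52771462 0.19716407 0.11067728] [-0.66864283 -4.97392782  4.75632034] [ 7.58853508e-01  6.51261167e-01 -2.78554892e-04  4.10317471e-04] 0.05886467220718366
((314.8276062011719, 278.2718811035156), (50.13344955444336, 141.33949279785156), 89.97761535644531) [0.5297 0.214  0.12  ]
```

View pics/w2.png

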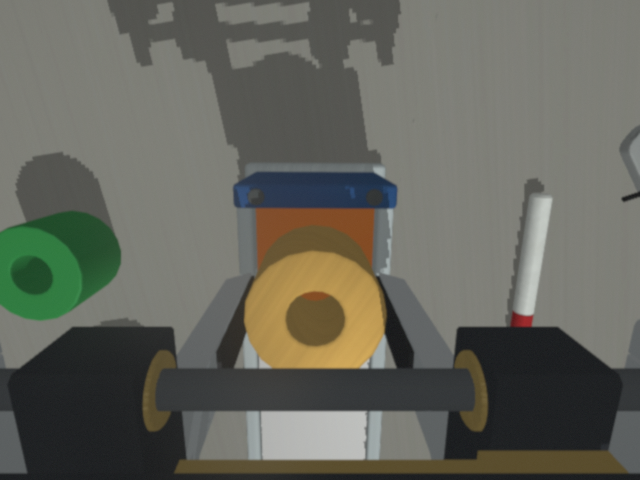

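The loose sleeve, with its top centred at about (315,312), is held and stands upright just short of the blue stop. The last few millimetres go slowly, until contact.

Call:
{"name": "move_arm", "arguments": {
  "deltas": "1 0 0 0 0.2;1 0 0 0 0.2;1 0 0 0 0.2;1 0 0 0 0.2;1 0 0 0 0.2;1 0 0 0 0.2;1 0 0 0 0.2;0 0 0 0 0.2;0 0 0 0 0.2;0 0 0 0 0.2"
}}

```text
t: 7.2
tool_pos: [0.5287, 0.2034, 0.1106]
tcp_rot: [0.759, 0.651, -0.0, 0.0]
force: [-0.9, -4.5, 4.3]
finger_gap: 0.0592
finger_force: 12.1
```

Call:
{"name": "move_arm", "arguments": {
  "deltas": "0.5 0 0 0 0.2;0 0 0 0 0.2;0.5 0 0 0 0.2;0 0 0 0 0.2;0.5 0 0 0 0.2;0 0 0 0 0.2;0.5 0 0 0 0.2;0 0 0 0 0.2;0 0 0 0 0.2;0 0 0 0 0.2"
}}

```text
t: 8.2
tool_pos: [0.5289, 0.2056, 0.1104]
tcp_rot: [0.759, 0.651, 0.0, -0.0]
force: [-0.1, -3.4, 4.5]
finger_gap: 0.0587
finger_force: 12.1
```

Call:
{"name": "move_arm", "arguments": {
  "deltas": "0.5 0 0 0 0.2;0 0 0 0 0.2;0 0 0 0 0.2;0.5 0 0 0 0.2;0 0 0 0 0.2;0 0 0 0 0.2;0.5 0 0 0 0.2;0 0 0 0 0.2;0 0 0 0 0.2;0 0 0 0 0.2"
}}

```text
t: 9.2
tool_pos: [0.5291, 0.2064, 0.1105]
tcp_rot: [0.759, 0.651, -0.001, 0.0]
force: [-1.4, -5.0, 4.1]
finger_gap: 0.0586
finger_force: 12.1
```

```bash
python3 - <<'E'
from m import *
s=sense(); print(s["tool_pos"],s["force"],s["ft_torque"])
P=camera_params("wrist"); im=camera("wrist"); cv2.imwrite("pics/w3.png",im)
T=camera("top"); r=cv2.resize(T[215:280,245:345],None,fx=6,fy=6,interpolation=cv2.INTER_CUBIC)
cv2.imwrite("pics/c3.png",np.hstack([im[150:390,220:420],cv2.resize(r,(369,240))]))
E
```

```text
[0.52906224 0.20636918 0.11045443] [-1.35011925 -5.00406736  4.11550781] [-1.01450898  0.27197731  0.02685604]
```

View pics/c3.png

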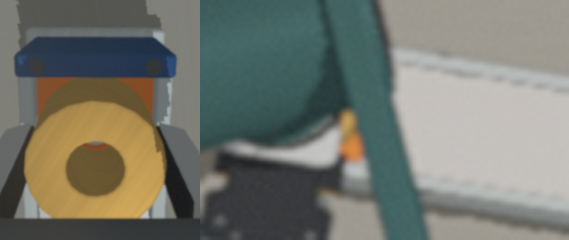

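The crop shows the far lower edge of the sleeve at the foot of the blue stop, so it is at or nearly in contact. One more small push will confirm it.

Call:
{"name": "move_arm", "arguments": {
  "deltas": "0.5 0 0 0 0.2;0 0 0 0 0.2;0 0 0 0 0.2;0.5 0 0 0 0.2;0 0 0 0 0.2;0 0 0 0 0.2;0.5 0 0 0 0.2;0 0 0 0 0.2;0 0 0 0 0.2;0 0 0 0 0.2"
}}

```text
t: 10.3
tool_pos: [0.5291, 0.2067, 0.1106]
tcp_rot: [0.759, 0.651, -0.002, 0.001]
force: [-2.1, -7.8, 5.4]
finger_gap: 0.0591
finger_force: 12.1
```

Contact is confirmed: it moved only 0.3 mm of the 1.5 mm commanded and the force is rising. I back off a little and start pressing while holding.

Call:
{"name": "move_arm", "arguments": {
  "deltas": "-1 0 0 0 0.2;-1 0 0 0 0.2;-0.5 0 0 0 0.2;0 0 0 0 0.2;0 0 0 0 0.2;0 0 0 0 0.2;0 0 0 0 0.2;0 0 0 0 0.2;0 0 0 0 0.2;0 0 0 0 0.2",
  "newtons": 30
}}

```text
t: 11.3
tool_pos: [0.529, 0.2062, 0.1104]
tcp_rot: [0.759, 0.651, 0.0, -0.0]
force: [-0.4, -1.9, 2.4]
finger_gap: 0.0584
finger_force: 30.0
```

Call:
{"name": "move_arm", "arguments": {
  "deltas": "0 0 1 0 0.2;0 0 1 0 0.2;0 0 1 0 0.2;0 0 1 0 0.2;0 0 1 0 0.2;0 0 1 0 0.2;0 0 0 0 0.2;0 0 0 0 0.2;0 0 0 0 0.2;0 0 0 0 0.2"
}}

```text
t: 12.3
tool_pos: [0.529, 0.2062, 0.1053]
tcp_rot: [0.759, 0.651, 0.0, -0.0]
force: [-1.1, -2.4, 5.8]
finger_gap: 0.0589
finger_force: 30.0
```

Call:
{"name": "move_arm", "arguments": {
  "deltas": "0 0 1 0 0.2;0 0 1 0 0.2;0 0 1 0 0.2;0 0 1 0 0.2;0 0 0.5 0 0.2;0 0 0 0 0.2;0 0 0 0 0.2;0 0 0 0 0.2;0 0 0 0 0.2;0 0 0 0 0.2"
}}

```text
t: 13.3
tool_pos: [0.529, 0.2062, 0.1009]
tcp_rot: [0.759, 0.651, 0.0, -0.0]
force: [-2.1, -2.7, 5.8]
finger_gap: 0.0586
finger_force: 30.0
```

```bash
python3 - <<'E'
from m import *
s=sense(); print(s["tool_pos"],s["force"])
P=camera_params("wrist"); im=camera("wrist")
sc=camera("scene")
cv2.imwrite("pics/c4.png",np.hstack([im[150:390,220:420],cv2.resize(sc[170:260,250:370],(320,240))]))
E
```

```text
[0.52901181 0.2061562  0.10094604] [-2.05802891 -2.66439299  5.79656957]
```

View pics/c4.png

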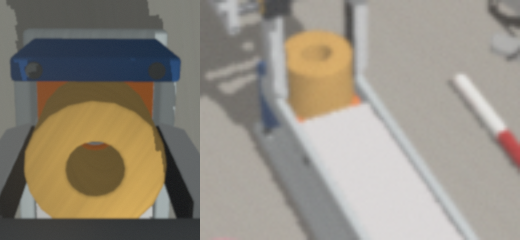

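The sleeve has come down with the gripper without slipping, and the bore still looks centred. I release, rise, narrow the fingers to about 30 mm so both tips land on the top ring, and press.

Call:
{"name": "move_arm", "arguments": {
  "deltas": "0 0 0 0 0.6;0 0 0 0 0.6;0 0 0 0 0.6;0 0 0 0 0.6;0 0 -5 0 0.6;0 0 -10 0 0.6;0 0 -12 0 0.6;0 0 -12 0 0.6;0 0 -7 0 0.6;0 0 0 0 0.6"
}}

```text
t: 14.4
tool_pos: [0.5301, 0.2063, 0.1483]
tcp_rot: [0.759, 0.651, 0.002, 0.001]
force: [0.1, 0.5, 0.2]
finger_gap: 0.0752
finger_force: 0.0
```

Call:
{"name": "move_arm", "arguments": {
  "deltas": "0 0 0 0 -0.36;0 0 0 0 -0.36;0 0 0 0 -0.36;0 0 0 0 -0.36;0 0 0 0 -0.36;0 0 0 0 -0.36;0 0 0 0 -0.36;0 0 0 0 -0.36;0 0 0 0 -0.36;0 0 0 0 -0.36"
}}

```text
t: 15.4
tool_pos: [0.5291, 0.206, 0.146]
tcp_rot: [0.759, 0.651, 0.0, -0.0]
force: [0.6, 0.2, -0.2]
finger_gap: 0.0306
finger_force: 0.0
```

```bash
python3 - <<'E'
from m import *
s=sense(); print(s["tool_pos"],s["force"],s["finger_gap"])
P=camera_params("wrist"); im=camera("wrist")
cv2.imwrite("pics/c5.png",im[120:420,170:470])
o,h=big(masks(im,16,25,130),(220,150,420,340)); print(cv2.boundingRect(o))
E
```

```text
[0.52907156 0.20598779 0.14602989] [ 0.64283859  0.18323551 -0.17352285] 0.030622694979643723
(279, 226, 69, 106)
```

View pics/c5.png

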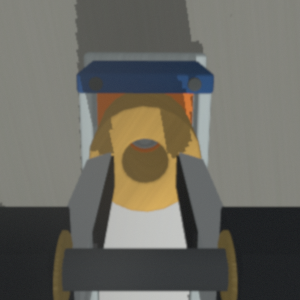

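The fingers stand over the sleeve's top ring, one on each side of the bore, which is at about (145,162) in the crop. I press.

Call:
{"name": "move_arm", "arguments": {
  "deltas": "0 0 4 0 -0.36;0 0 4 0 -0.36;0 0 3 0 -0.36;0 0 2 0 -0.36;0 0 2 0 -0.36;0 0 2 0 -0.36;0 0 2 0 -0.36;0 0 2 0 -0.36;0 0 2 0 -0.36;0 0 0 0 -0.36"
}}

```text
t: 16.45
tool_pos: [0.5288, 0.2059, 0.1239]
tcp_rot: [0.759, 0.651, 0.0, 0.0]
force: [-1.7, -0.7, 5.0]
finger_gap: 0.0301
finger_force: 2.2
```

Call:
{"name": "move_arm", "arguments": {
  "deltas": "0 0 2 0 -0.36;0 0 2 0 -0.36;0 0 2 0 -0.36;0 0 2 0 -0.36;0 0 2 0 -0.36;0 0 2 0 -0.36;0 0 2 0 -0.36;0 0 2 0 -0.36;0 0 2 0 -0.36;0 0 0 0 -0.36"
}}

```text
t: 17.45
tool_pos: [0.5289, 0.2059, 0.1058]
tcp_rot: [0.759, 0.651, -0.0, 0.0]
force: [-2.4, -1.8, 4.0]
finger_gap: 0.0297
finger_force: 2.3
```

Call:
{"name": "move_arm", "arguments": {
  "deltas": "0 0 2 0 -0.36;0 0 2 0 -0.36;0 0 1 0 -0.36;0 0 1 0 -0.36;0 0 1 0 -0.36;0 0 1 0 -0.36;0 0 0.5 0 -0.36;0 0 0.5 0 -0.36;0 0 0 0 -0.36;0 0 0 0 -0.36"
}}

```text
t: 18.45
tool_pos: [0.5289, 0.2059, 0.0977]
tcp_rot: [0.759, 0.651, 0.0, 0.0]
force: [-3.8, -2.4, 9.7]
finger_gap: 0.0301
finger_force: 4.3
```

Call:
{"name": "move_arm", "arguments": {
  "deltas": "0 0 0.5 0 -0.36;0 0 0.5 0 -0.36;0 0 0.5 0 -0.36;0 0 0.5 0 -0.36;0 0 0.5 0 -0.36;0 0 0.5 0 -0.36;0 0 0 0 -0.36;0 0 0 0 -0.36;0 0 0 0 -0.36;0 0 0 0 -0.36"
}}

```text
t: 19.45
tool_pos: [0.529, 0.206, 0.0976]
tcp_rot: [0.759, 0.651, 0.001, 0.0]
force: [-8.2, -3.2, 19.0]
finger_gap: 0.0299
finger_force: 9.4
```

It is at the bottom: z holds at 0.0976 m, as expected for home, and the force is rising. I withdraw straight up.

Call:
{"name": "move_arm", "arguments": {
  "deltas": "0 0 -3 0 -0.36;0 0 -5 0 -0.36;0 0 -10 0 -0.36;0 0 -15 0 -0.36;0 0 -20 0 -0.36;0 0 -20 0 -0.36;0 0 -20 0 -0.36;0 0 -15 0 -0.36;0 0 -10 0 -0.36;0 0 0 0 -0.36"
}}

```text
t: 20.45
tool_pos: [0.5299, 0.2062, 0.213]
tcp_rot: [0.759, 0.651, 0.002, 0.001]
force: [0.4, -0.1, -0.7]
finger_gap: 0.0303
finger_force: 0.0
```

```bash
python3 - <<'E'
from m import *
s=sense(); print(s["t"],s["tool_pos"],s["force"])
im=camera("wrist");sc=camera("scene")
cv2.imwrite("pics/c6.png",np.hstack([im[80:380,170:470],cv2.resize(sc[170:320,250:400],(300,300))]))
E
```

```text
20.45 [0.52987769 0.20621353 0.21302742] [ 0.40924336 -0.13905341 -0.68885097]
```

View pics/c6.png

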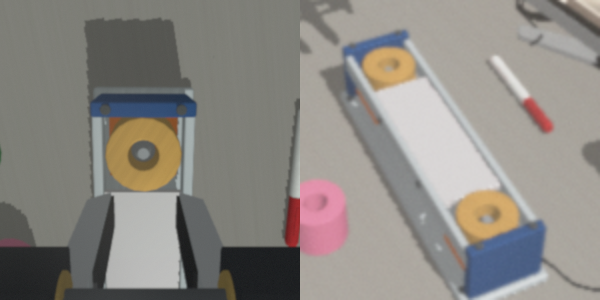

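Both sleeves stand seated level at rail height, with the spindle tip showing in the new sleeve's bore at (143,154) in the wrist crop. The arm is clear of everything.

```bash
python3 -c "
from rig import hand_in; print(hand_in())"
```

```text
the job is handed in; nothing more can be done
None
```

The loose sleeve is pressed fully home on the bare spindle and the job is handed in at about 20.5 s; the last pictures show both sleeves seated and the arm clear, but `hand_in()` returned no verdict.

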